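# Line up the sawn tube offcuts by length

## Robot

A 6-joint arm with a two-finger parallel gripper is mounted at the origin on the work surface. World frame = base frame: x ahead of the robot, y to its left, z up, the work surface at z = 0. Lengths are in m, angles in rad, forces in N, time in s.
With the tool pointing down it reaches from about 0.4 to 0.825 m from the base axis. Payload 7 kg.
Tool frame: the origin (TCP) lies between the finger pads; the fingertips stand 22 mm ahead of it and the grasp point (between the pads) lies 3 mm ahead of it; z points along the fingers, y is the direction in which the jaws open and shut (so a half turn about z gives the same grasp; the last joint's range is limited). The gripper opens to 88 mm and grips with 3 to 60 N. Pads are 19 mm wide; open, the fingers measure 130 mm over their backs; the gripper's body (78 mm by 193 mm) begins 47 mm behind the grasp point.
Start: joints at [-0.846, 0.359, 0.012, 0, -1.224, -0.288], TCP at [0.286, -0.612, 0.249] pointing down, gripper open.
Joint ranges: [-3.07, 3.07], [-1.43, 2.12], [-1.02, 1.25], [-3.03, 1.67], [-3.05, -0], [-3.03, 3.03]. Speed limits (rad/s): [2.39, 2.39, 3.01, 3.14, 3.14, 3.14].

## Interface

Orientations are given as a rotation vector (axis times angle).
In Python, from bench import ctrl gives the robot as it stands.
- The arm moves only by the shell command python3 -m pendant 'ROWS' [FORCE]. ROWS is JSON, a list of rows, each an object with "xyz": the shift along the tool's x, y, z in units of 50 mm (1.0 is 50 mm), a list of three; "delta_rot": the turn, a rotation vector about the tool's x, y, z in units of 6 degrees (1.0 is 6 degrees), a list of three; "jaw": the opening in per cent of the stroke, from 0 (shut) to 100 (fully open). A call has 1 to 5 rows; each row is the pose to reach, as a shift and turn from the pose commanded when the call began, along the tool's axes at that moment; what a row does not reach only later rows make up. A row lasts 1/10 s, in which the tool goes at most 50 mm and 8.59 degrees, less where a joint would pass 70% of its speed; a pose out of reach is approached as far as the arm can. A call with a gripper value outside its range is refused whole. The fingers move at their own pace and stop on an object; FORCE is the grip in N (left out, the last holds). Time passes only in rows, so rows that repeat a pose let the fingers close. It gives the time, the measured TCP pose, the force and the opening at its end, in the units of the state.
- ctrl.get_state(): the state, without advancing time (a new reading comes with each control period).
- ctrl.grab_frame(name): name is "side" or "top" or "wrist"; returns a dict with "color" (480x640x3 uint8, red, green, blue), "depth" (480x640 float32, m along the optical axis (not along the pixel's ray), 0 where there is no reading), "fovy" (degrees; the focal length in pixels is half the picture's height over the tangent of half this angle, whatever the lens; pixels are square), "cx", "cy" (the principal point, pixels), "eye" and "orientation" of the camera in the world. Camera axes: x right, y up, looking along -z (the intrinsics and any distortion apply to the point x, -y, -z); pixel columns grow to the right and rows downward; lengths in m; the calibration is good to about 2 mm. A picture is of the moment at which its call begins.
- ctrl.close_job(): hands the job in, once; it reports no verdict.
The state is a dict: "time_s": time; "q": joint angles; "qvel": joint speeds; "tau": joint torques, N m; "ee_pos": TCP position; "eef_rot": TCP orientation; "force": force on the tool from outside, world axes, zero at the start; "ft_torque": the same for the moment, N m; "finger_gap": finger opening in m.
Only numpy, scipy, OpenCV 4.12 (cv2) and the standard library are available. Lean on these libraries where they do the work, as an engineer would, in place of code of your own. Each camera call takes 0.05 s, during which the arm holds its last target.

## Task

Stand the four green tube offcuts upright on the plank, one centred on each white disc, in order of length: the shortest on the disc next to the red stop, the longest at the other end. Leave them standing there by themselves, and leave the amber jar where it is.

Things in the scene. Friction and masses are not known exactly. Their poses are not given: they have to be found in the camera images.
- mid_short (a point): The shortest of four sawn offcuts of light-green steel tube, standing upright on its cut end: outside diameter 32 mm, bore 25 mm, 40 mm tall. The point is its centre, half-way up (20 mm above its foot); z runs along the tube.
- mid_medium (a point): The second shortest of four sawn offcuts of light-green steel tube, standing upright on its cut end: outside diameter 32 mm, bore 25 mm, 58 mm tall. The point is its centre, half-way up (29 mm above its foot); z runs along the tube.
- mid_long (a point): The second longest of four sawn offcuts of light-green steel tube, standing upright on its cut end: outside diameter 32 mm, bore 25 mm, 76 mm tall. The point is its centre, half-way up (38 mm above its foot); z runs along the tube.
- mid_longest (a point): The longest of four sawn offcuts of light-green steel tube, standing upright on its cut end: outside diameter 32 mm, bore 25 mm, 94 mm tall. The point is its centre, half-way up (47 mm above its foot); z runs along the tube.
- mark_a: White painted disc, 50 mm across and flat, with a small dark dot at its centre; number 1 of four in a straight row, 70 mm apart, along the top of a pale wooden plank (100 x 370 mm, 22 mm thick, fixed to the bench). The point is the disc's centre on the plank's top face, 22 mm above the bench. x points across the plank, y along the row from mark_a to mark_d, z up.
- mark_b: White painted disc, 50 mm across and flat, with a small dark dot at its centre; number 2 of four in a straight row, 70 mm apart, along the top of a pale wooden plank (100 x 370 mm, 22 mm thick, fixed to the bench). The point is the disc's centre on the plank's top face, 22 mm above the bench. x points across the plank, y along the row from mark_a to mark_d, z up.
- mark_c: White painted disc, 50 mm across and flat, with a small dark dot at its centre; number 3 of four in a straight row, 70 mm apart, along the top of a pale wooden plank (100 x 370 mm, 22 mm thick, fixed to the bench). The point is the disc's centre on the plank's top face, 22 mm above the bench. x points across the plank, y along the row from mark_a to mark_d, z up.
- mark_d: White painted disc, 50 mm across and flat, with a small dark dot at its centre; number 4 of four in a straight row, 70 mm apart, along the top of a pale wooden plank (100 x 370 mm, 22 mm thick, fixed to the bench). The point is the disc's centre on the plank's top face, 22 mm above the bench. x points across the plank, y along the row from mark_a to mark_d, z up.
- stop_red: Red end stop fixed on the plank: a block 80 mm across the plank, 20 mm along it and 25 mm high, its centre 60 mm beyond the centre of the last disc at one end of the row (beside mark_a or mark_d, it changes); a like grey one stands at the other end. The point is the centre of its underside, on the plank's top face.
- jar_mid (a point): Amber glass jar with a black lid, a bystander on the bench at the left of the plank, 64 mm across and 85 mm tall. The point is its centre, half-way up.
Things that resemble listed ones, but are neither listed nor needed, are in the scene too. Leave any black, blue or yellow look-alike of the part that bears mid_long alone.

How it is judged:
At the end, for the whole second after the job is handed in: Each tube stands upright (within 0.08 rad), released and at rest on the plank (height within 4 mm), its centre within 12 mm of its disc's centre, in order of length: shortest on the disc next to the red stop, longest on the disc farthest from it (((horizontal distance between stop_red and mark_a below 0.1 m and horizontal distance between mid_short and mark_a below 0.012 m and horizontal distance between mid_medium and mark_b below 0.012 m and horizontal distance between mid_long and mark_c below 0.012 m and horizontal distance between mid_longest and mark_d below 0.012 m) or (horizontal distance between stop_red and mark_d below 0.1 m and horizontal distance between mid_short and mark_d below 0.012 m and horizontal distance between mid_medium and mark_c below 0.012 m and horizontal distance between mid_long and mark_b below 0.012 m and horizontal distance between mid_longest and mark_a below 0.012 m)) and angle between the z axis of each of mid_short, mid_medium, mid_long, mid_longest and the z axis of mark_a, either way round below 0.08 rad and z of mid_short in the frame of mark_a between 0.016 and 0.024 m and linear speed of each of tube_short, tube_medium, tube_long, tube_longest below 0.02 m/s and z of mid_medium in the frame of mark_a between 0.025 and 0.033 m and z of mid_long in the frame of mark_a between 0.034 and 0.042 m and z of mid_longest in the frame of mark_a between 0.043 and 0.051 m); the robot touches nothing.
It fails at once if The amber jar is pushed more than 20 mm or knocked over (distance of jar_mid from where it was at the start of the episode above 0.02 m).
It also fails if it takes over 104 s, if anything falls off the work surface, if the arm or the gripper's body presses on something with over 40 N, if the wrist force passes 120 N, or if a joint passes its speed limit or range.

## Working session

There is one attempt and no reset: what is moved stays moved. The work goes in short steps, Python scripts to look and compute and a shell command to move; the robot and the scene stay as the last step left them, time stands still between calls to the robot, and variables do not carry over. Pictures are saved under pics/ and viewed, and the job is handed in when it is done.

```bash
ls -la; mkdir -p pics; python3 - <<'E'
from bench import ctrl
import cv2
s=ctrl.get_state();print({k:s[k] for k in('time_s','ee_pos','eef_rot','finger_gap','q')})
for n in('side','top','wrist'):
    f=ctrl.grab_frame(n);cv2.imwrite(f'pics/{n}0.png',f['color'][:,:,::-1])
    print(n,{k:f[k] for k in f if k not in('color','depth')})
E
```

```text
total 12
drwxr-xr-x  3 agent agent 4096 Dec  7 03:12 .
drwxr-xr-x 23 root  root  4096 Dec  7 03:12 ..
drwxr-xr-x  2 agent agent 4096 Dec  7 03:12 pics
{'time_s': 0.0, 'ee_pos': array([ 0.28532393, -0.61122223,  0.24762864]), 'eef_rot': array([ 6.80306458e-01, -3.06653135e+00, -2.50736429e-03]), 'finger_gap': 0.08740268663524853, 'q': array([-8.45915700e-01,  3.59378028e-01,  1.10614051e-02, -3.54959199e-04,
       -1.22412027e+00, -2.88133512e-01])}
side {'fovy': 48.73239320767754, 'cx': 310.150520798309, 'cy': 230.76606838456485, 'eye': array([0.45667611, 0.68989956, 0.8378892 ]), 'orientation': array([ 0.07332302, -1.02537406, -2.82599659])}
top {'fovy': 46.950669457204725, 'cx': 324.7490275123116, 'cy': 238.43631185063342, 'eye': array([0.34475255, 0.05470381, 1.14156581]), 'orientation': array([ 0.13621581, -0.14157342, -1.56631899])}
wrist {'fovy': 63.865015303102695, 'cx': 311.866468163295, 'cy': 243.39323512107163, 'eye': array([ 0.22129382, -0.64079478,  0.38445416]), 'orientation': array([-0.16769688, -0.26738013,  1.99406927])}
```

View pics/side0.png

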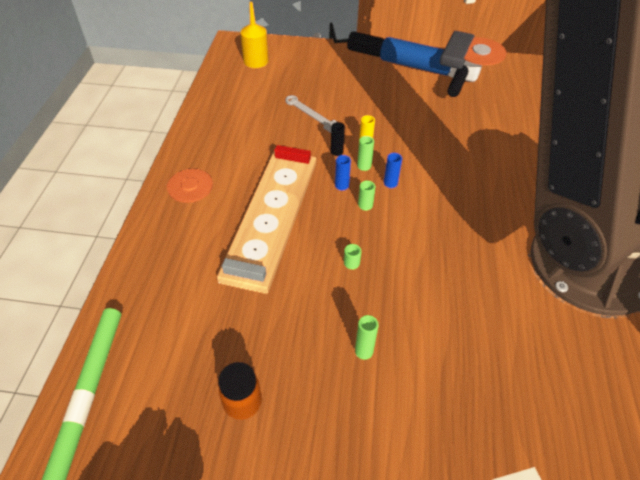

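View pics/top0.png

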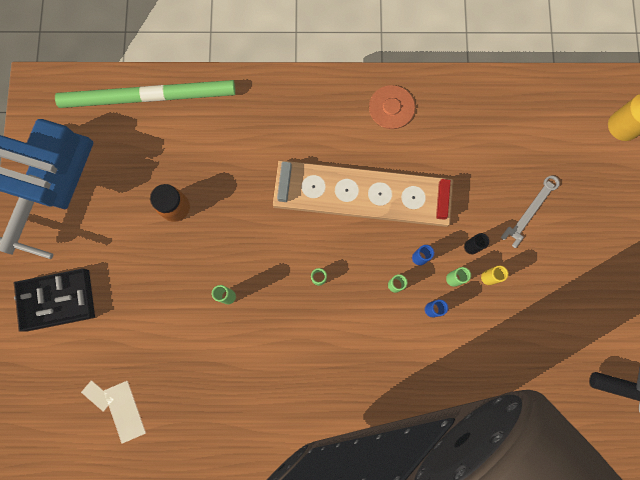

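View pics/wrist0.png

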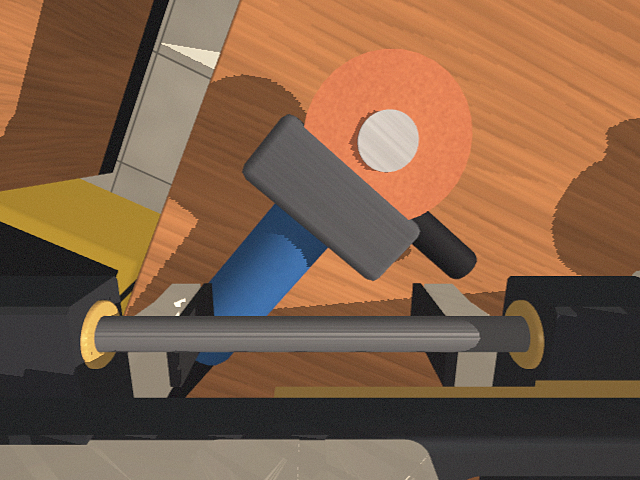

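The top view shows the discs at (313,187), (347,190), (380,194) and (413,198), with the red stop at the right (444,200). The green tubes are at (220,294), (318,276), (398,283) and (458,276). The last one stands among the blue, black and yellow look-alikes. Next I'll measure all of these with depth.

```bash
cat > h.py <<'E'
from bench import ctrl
import cv2, numpy as np
from scipy.spatial.transform import Rotation as R
def cloud(f):
    h,w=f['depth'].shape; F=h/2/np.tan(np.radians(f['fovy'])/2)
    v,u=np.mgrid[:h,:w]; d=f['depth']
    p=np.stack([(u-f['cx'])/F*d,-(v-f['cy'])/F*d,-d],-1)
    return p@R.from_rotvec(f['orientation']).as_matrix().T+f['eye']
def pix(f,P):
    h=f['depth'].shape[0]; F=h/2/np.tan(np.radians(f['fovy'])/2)
    p=(np.atleast_2d(P)-f['eye'])@R.from_rotvec(f['orientation']).as_matrix()
    return np.stack([f['cx']+F*p[:,0]/-p[:,2], f['cy']+F*p[:,1]/p[:,2]],-1)
def ray(f,u,v,z):
    h=f['depth'].shape[0]; F=h/2/np.tan(np.radians(f['fovy'])/2)
    d=R.from_rotvec(f['orientation']).as_matrix()@np.array([(u-f['cx'])/F,-(v-f['cy'])/F,-1])
    return f['eye']+d*(z-f['eye'][2])/d[2]
def blobs(f,lo,hi,amin=15):
    hsv=cv2.cvtColor(f['color'],cv2.COLOR_RGB2HSV)
    m=cv2.inRange(hsv,lo,hi); n,l,st,c=cv2.connectedComponentsWithStats(m)
    return [(l==i,st[i],c[i]) for i in range(1,n) if st[i,4]>=amin]
E
python3 - <<'E'
from h import *
np.set_printoptions(precision=4,suppress=True)
for n in('top','side'):
    f=ctrl.grab_frame(n);P=cloud(f)
    print(n)
    for nm,lo,hi in(('green',(40,60,60),(75,255,255)),('blue',(110,150,60),(130,255,255)),('white',(0,0,180),(180,40,255)),('red',(170,180,60),(180,255,255)),('red',(0,220,60),(4,255,255)),('yellow',(22,200,120),(30,255,255)),('black',(0,0,0),(180,255,25))):
        for m,st,c in blobs(f,lo,hi,25):
            q=P[m&(f['depth']>0)]
            if len(q)==0: continue
            zt=np.percentile(q[:,2],97); r=q[q[:,2]>zt-.006]
            if q[:,0].mean()>1 or q[:,2].mean()<-.05: continue
            print(nm,st,c,'mean',q.mean(0),'ztop',zt,'rim mid',(r[:,:2].min(0)+r[:,:2].max(0))/2,'ext',np.ptp(r[:,:2],axis=0))
    # table depth check
    b=P[300:330,280:300] if n=='top' else P[400:420,300:340]
    print('bench z',np.median(b[...,2]))
E
```

```text
top
green [ 163   80   72   20 1067] [198.5005  89.6804] mean [0.8686 0.3219 0.0275] ztop 0.035098250597277635 rim mid [0.8727 0.3235] ext [0.0343 0.1488]
green [  55   87   87   21 1264] [97.5396 97.0878] mean [0.8513 0.5374 0.0279] ztop 0.034990885904522415 rim mid [0.8549 0.537 ] ext [0.036  0.1802]
green [447 267  24  19 324] [458.3488 276.3426] mean [ 0.4635 -0.214   0.0501] ztop 0.0786982426997632 rim mid [ 0.4643 -0.2148] ext [0.0296 0.0323]
green [311 268  16  18 118] [318.3305 276.1864] mean [0.4657 0.0638 0.0322] ztop 0.04453275158330994 rim mid [0.4663 0.0644] ext [0.0303 0.028 ]
green [388 275  19  18 187] [397.2941 283.0642] mean [ 0.451  -0.0937  0.0414] ztop 0.0605627342816266 rim mid [ 0.4506 -0.094 ] ext [0.0297 0.0304]
green [212 285  24  19 311] [223.0193 294.2476] mean [0.4272 0.2491 0.0615] ztop 0.0959309665880588 rim mid [0.4273 0.2505] ext [0.0304 0.0296]
blue [413 245  21  20 168] [422.6548 254.9464] mean [ 0.5063 -0.1444  0.0509] ztop 0.07805627464520803 rim mid [ 0.507 -0.145] ext [0.0297 0.0312]
blue [433 300  15  15  74] [441.3784 306.6351] mean [ 0.4036 -
[... 4641 characters left out ...]
8  0.0457] ztop 0.0613931302627343 rim mid [ 0.4961 -0.6596] ext [0.0848 0.0416]
black [450  70  11  18  39] [454.8462  78.2051] mean [ 0.2595 -0.5034  0.0588] ztop 0.06259300043187199 rim mid [ 0.2595 -0.5053] ext [0.0257 0.0761]
black [332 124  11  30 212] [336.2123 138.4198] mean [ 0.5311 -0.2444  0.0465] ztop 0.07634879166368251 rim mid [ 0.5296 -0.249 ] ext [0.0208 0.0296]
black [636 211   4  12  29] [638.1379 217.6207] mean [0.0641 0.1284 0.2691] ztop 0.2766937606478996 rim mid [0.0654 0.1267] ext [0.0014 0.0076]
black [562 236   9   9  49] [566.3061 240.2041] mean [0.137  0.1229 0.1981] ztop 0.20465524761762133 rim mid [0.1365 0.1231] ext [0.0078 0.0107]
bench z 0.00037509438183819244
```

Positions, averaging the two cameras:

| Item | x (m) | y (m) |
|---|---|---|
| Long tube | 0.463 | -0.214 |
| Medium tube | 0.4505 | -0.093 |
| Short tube | 0.4655 | 0.065 |
| Longest tube | 0.427 | 0.2515 |

The red stop is at the -y end, so the targets run this way:

| Tube | x (m) | y (m) |
|---|---|---|
| Short | 0.6315 | -0.132 |
| Medium | 0.639 | -0.0625 |
| Long | 0.647 | 0.007 |
| Longest | 0.655 | 0.0765 |

I'll turn the jaws to lie along world x, which is across the plank and clear of the look-alikes.

```bash
python3 -m pendant '[{"xyz":[-0.5,0.4,0],"delta_rot":[0,0,-1],"jaw":100},{"xyz":[-1.1,0.95,0],"delta_rot":[0,0,-2.1],"jaw":60},{"xyz":[-1.7,1.5,0],"delta_rot":[0,0,-3.2],"jaw":60},{"xyz":[-2.3,2.0,0],"delta_rot":[0,0,-4.3],"jaw":60},{"xyz":[-2.9,2.5,0],"delta_rot":[0,0,-5.41],"jaw":60}]'; python3 -c "
from h import *
s=ctrl.get_state();print(s['time_s'],s['ee_pos'],s['eef_rot'],s['finger_gap'],s['force'])"
```

```text
time_s: 0.75
ee_pos: [0.3643, -0.4356, 0.2486]
eef_rot: [-1.517, 2.751, -0.0]
force: [1.1, -0.0, -0.4]
finger_gap: 0.0614
0.75 [ 0.36433107 -0.43555036  0.24856358] [-1.51696923e+00  2.75097752e+00 -7.45089946e-05] 0.06143332034221909 [ 1.14189718 -0.03686482 -0.41142756]
```

```bash
python3 -m pendant '[{"xyz":[-0.9,0.15,0],"delta_rot":[0,0,-1.1],"jaw":60},{"xyz":[-1.8,0.3,0],"delta_rot":[0,0,-2.2],"jaw":60},{"xyz":[-2.6,0.45,0],"delta_rot":[0,0,-3.3],"jaw":60},{"xyz":[-3.4,0.6,0.2],"delta_rot":[0,0,-4.4],"jaw":60},{"xyz":[-4.2,0.74,0.6],"delta_rot":[0,0,-5.42],"jaw":60}]'; python3 -m pendant '[{"xyz":[0,0,0],"delta_rot":[0,0,0],"jaw":60},{"xyz":[0,0,0],"delta_rot":[0,0,0],"jaw":60}]'
```

```text
time_s: 1.25
ee_pos: [0.447, -0.2386, 0.2199]
eef_rot: [-2.226, 2.214, -0.005]
force: [1.4, -0.6, -0.1]
finger_gap: 0.0524
time_s: 1.45
ee_pos: [0.4459, -0.2392, 0.2184]
eef_rot: [2.223, -2.219, -0.001]
force: [0.3, -0.4, -0.1]
finger_gap: 0.0524
```

```bash
python3 -m pendant '[{"xyz":[-0.25,-0.17,0.4],"delta_rot":[0,0,0],"jaw":60},{"xyz":[-0.51,-0.34,1.0],"delta_rot":[0,0,0],"jaw":60},{"xyz":[-0.51,-0.34,1.6],"delta_rot":[0,0,0],"jaw":60},{"xyz":[-0.51,-0.34,1.6],"delta_rot":[0,0,0],"jaw":60}]'
python3 - <<'E'
from h import *
f=ctrl.grab_frame('wrist');cv2.imwrite('pics/w1.png',f['color'][:,:,::-1])
P=cloud(f)
for m,st,c in blobs(f,(40,60,60),(75,255,255),100):
    q=P[m&(f['depth']>0)];print(st,q.mean(0),q.min(0),q.max(0))
E
```

```text
time_s: 1.85
ee_pos: [0.4603, -0.215, 0.1356]
eef_rot: [2.216, -2.222, -0.008]
force: [-0.4, 1.0, 0.6]
finger_gap: 0.0527
[ 275  219   58   82 3617] [ 0.46411169 -0.21458304  0.05363966] [ 4.44140886e-01 -2.30148569e-01  4.42624826e-05] [ 0.4794878  -0.18929778  0.07821378]
[302 368  39  19 599] [ 0.45208861 -0.10637926  0.01284206] [ 0.43686479 -0.10962936  0.00049377] [ 0.46725824 -0.09525695  0.02671957]
```

View pics/w1.png

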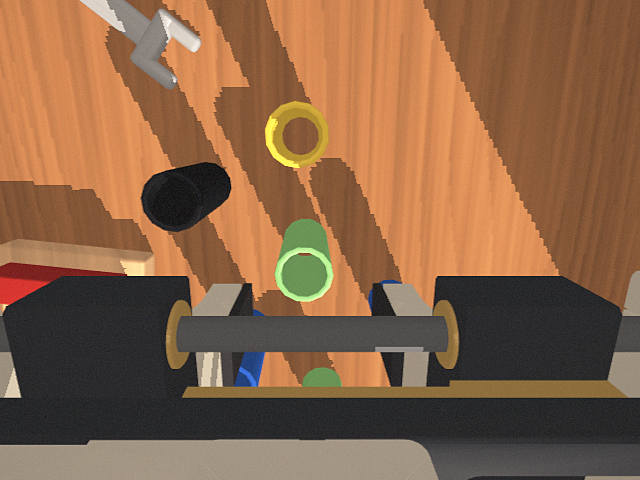

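The wrist view shows the green tube's rim at (304,274), centred between the fingers, with blue tubes well to either side. I can descend.

```bash
python3 -m pendant '[{"xyz":[0,0,0.6],"delta_rot":[0,0,0],"jaw":60},{"xyz":[0,0,1.2],"delta_rot":[0,0,0],"jaw":60},{"xyz":[0,0,1.7],"delta_rot":[0,0,0],"jaw":60},{"xyz":[0,0,1.76],"delta_rot":[0,0,0],"jaw":60},{"xyz":[0,0,1.76],"delta_rot":[0,0,0],"jaw":60}]' 25
python3 -m pendant '[{"xyz":[0,0,0],"delta_rot":[0,0,0],"jaw":0},{"xyz":[0,0,0],"delta_rot":[0,0,0],"jaw":0},{"xyz":[0,0,0],"delta_rot":[0,0,0],"jaw":0},{"xyz":[0,0,0],"delta_rot":[0,0,0],"jaw":0},{"xyz":[0,0,0],"delta_rot":[0,0,0],"jaw":0}]' 25
```

```text
time_s: 2.4
ee_pos: [0.4634, -0.2153, 0.0518]
eef_rot: [-2.221, 2.222, -0.001]
force: [-0.4, -0.4, 0.6]
finger_gap: 0.0527
time_s: 2.9
ee_pos: [0.4635, -0.2147, 0.0516]
eef_rot: [-2.222, 2.22, -0.002]
force: [-0.5, 0.2, 6.6]
finger_gap: 0.0316
```

```bash
python3 -m pendant '[{"xyz":[0,0,-0.4],"delta_rot":[0,0,0],"jaw":0},{"xyz":[0,0,-1.1],"delta_rot":[0,0,0],"jaw":0},{"xyz":[0,0,-1.8],"delta_rot":[0,0,0],"jaw":0},{"xyz":[-0.2,-0.17,-2.3],"delta_rot":[0,0,0],"jaw":0},{"xyz":[-0.6,-0.5,-2.4],"delta_rot":[0,0,0],"jaw":0}]' 
python3 -m pendant '[{"xyz":[-0.6,-0.5,0],"delta_rot":[0,0,0],"jaw":0},{"xyz":[-1.2,-1,0],"delta_rot":[0,0,0],"jaw":0},{"xyz":[-1.8,-1.5,0],"delta_rot":[0,0,0],"jaw":0},{"xyz":[-2.4,-2,0],"delta_rot":[0,0,0],"jaw":0},{"xyz":[-3,-2.5,0],"delta_rot":[0,0,0],"jaw":0}]'
python3 -m pendant '[{"xyz":[-0.5,-0.4,0],"delta_rot":[0,0,0],"jaw":0},{"xyz":[-0.82,-0.68,0.2],"delta_rot":[0,0,0],"jaw":0},{"xyz":[-0.82,-0.68,0.7],"delta_rot":[0,0,0],"jaw":0},{"xyz":[-0.82,-0.68,0.9],"delta_rot":[0,0,0],"jaw":0},{"xyz":[-0.82,-0.68,0.9],"delta_rot":[0,0,0],"jaw":0}]'
python3 - <<'E'
from h import *
for n in('wrist','side'):
    f=ctrl.grab_frame(n);cv2.imwrite(f'pics/{n}2.png',f['color'][:,:,::-1])
P=cloud(f)
print(P[200:260:6,240:300:8,2].round(3))
E
```

```text
time_s: 3.4
ee_pos: [0.4887, -0.185, 0.1742]
eef_rot: [-2.218, 2.22, -0.006]
force: [0.1, -1.2, -1.0]
finger_gap: 0.0316
time_s: 3.9
ee_pos: [0.6131, -0.0331, 0.1705]
eef_rot: [2.221, -2.221, -0.001]
force: [0.1, -1.1, -1.7]
finger_gap: 0.0312
time_s: 4.4
ee_pos: [0.6448, 0.0058, 0.1231]
eef_rot: [2.218, -2.219, -0.004]
force: [-0.1, -0.3, -0.3]
finger_gap: 0.0318
[[-0.001 -0.002  0.021  0.107  0.094  0.022  0.021  0.022]
 [ 0.002  0.     0.024  0.089  0.08   0.022  0.022  0.024]
 [-0.002  0.022  0.021  0.022  0.025  0.021  0.024  0.016]
 [ 0.     0.025  0.022  0.023  0.023  0.023  0.021  0.001]
 [ 0.001  0.023  0.023  0.023  0.023  0.021  0.021  0.001]
 [ 0.022  0.022  0.022  0.023  0.022  0.019  0.021  0.   ]
 [ 0.021  0.023  0.023  0.024  0.022  0.021  0.009 -0.002]
 [ 0.021  0.021  0.024  0.023  0.025  0.023  0.002 -0.   ]
 [ 0.023  0.021  0.023  0.022  0.02   0.023  0.    -0.002]
 [ 0.021  0.022  0.023  0.024  0.022  0.02  -0.     0.002]]
```

View pics/wrist2.png

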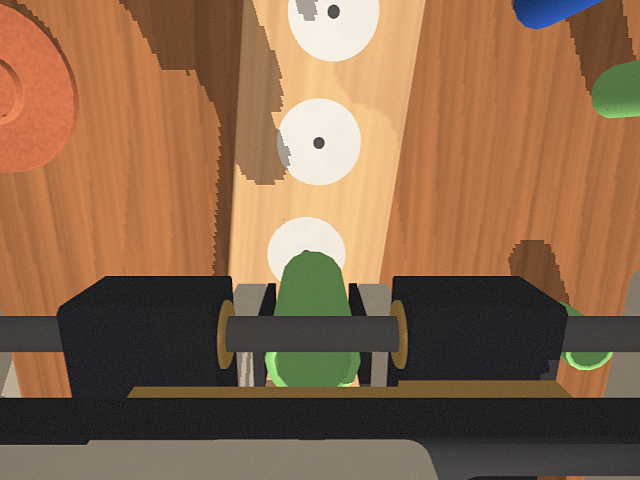

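View pics/side2.png

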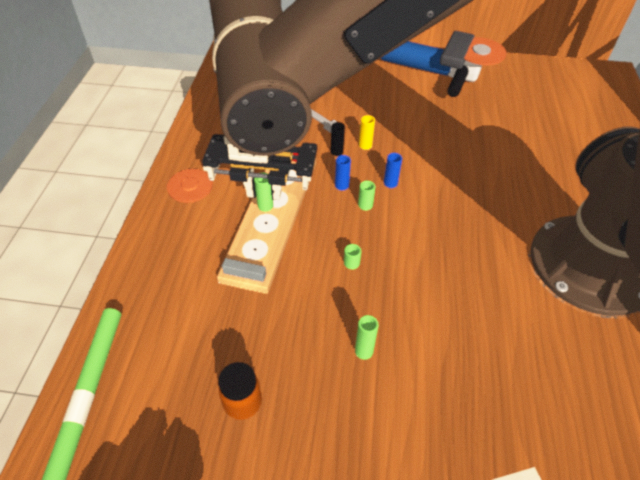

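The wrist view shows the held tube upright, with the disc dots at (319,143) and (333,11). I'll cross-check the disc positions from the wrist camera.

```bash
python3 - <<'E'
from h import *
f=ctrl.grab_frame('wrist')
print(ray(f,319,143,.022),ray(f,333,11,.022),ctrl.get_state()['ee_pos'])
for n in('side',):
    f=ctrl.grab_frame(n);print(ray(f,266,223,.022),pix(f,[.647,.007,.022]))
E
```

```text
[ 0.64184725 -0.06164472  0.022     ] [ 0.6344145  -0.13270275  0.022     ] [0.64696388 0.00594275 0.1265025 ]
[0.64547617 0.00746223 0.022     ] [[265.3079606  222.74834047]]
```

```bash
python3 -m pendant '[{"xyz":[0,0,0.4],"delta_rot":[0,0,0],"jaw":0},{"xyz":[0,0,0.8],"delta_rot":[0,0,0],"jaw":0},{"xyz":[0,0,1.0],"delta_rot":[0,0,0],"jaw":0},{"xyz":[0,0,1.04],"delta_rot":[0,0,0],"jaw":0},{"xyz":[0,0,1.04],"delta_rot":[0,0,0],"jaw":0}]'
python3 -m pendant '[{"xyz":[0,0,0],"delta_rot":[0,0,0],"jaw":60},{"xyz":[0,0,0],"delta_rot":[0,0,0],"jaw":60},{"xyz":[0,0,0],"delta_rot":[0,0,0],"jaw":60},{"xyz":[0,0,0],"delta_rot":[0,0,0],"jaw":60}]'
python3 -m pendant '[{"xyz":[0,0,-0.4],"delta_rot":[0,0,0],"jaw":60},{"xyz":[0,0,-1.0],"delta_rot":[0,0,0],"jaw":60},{"xyz":[0,0,-1.6],"delta_rot":[0,0,0],"jaw":60},{"xyz":[0,0,-2.2],"delta_rot":[0,0,0],"jaw":60},{"xyz":[0,0,-2.2],"delta_rot":[0,0,0],"jaw":60}]'

```

```text
time_s: 5.1
ee_pos: [0.6471, 0.0064, 0.0743]
eef_rot: [-2.221, 2.221, -0.001]
force: [0.2, 0.6, -1.6]
finger_gap: 0.0313
time_s: 5.5
ee_pos: [0.6469, 0.0066, 0.0739]
eef_rot: [-2.221, 2.221, -0.001]
force: [0.3, 0.1, -0.1]
finger_gap: 0.0515
time_s: 6.0
ee_pos: [0.6492, 0.0068, 0.1888]
eef_rot: [-2.218, 2.216, -0.008]
force: [-0.1, -0.3, 0.3]
finger_gap: 0.0527
```

```bash
python3 -m pendant '[{"xyz":[0.4,0.8,0],"delta_rot":[0,0,0],"jaw":60},{"xyz":[0.8,1.6,0],"delta_rot":[0,0,0],"jaw":60},{"xyz":[1.2,2.4,0],"delta_rot":[0,0,0],"jaw":60},{"xyz":[1.6,3.2,0],"delta_rot":[0,0,0],"jaw":60},{"xyz":[1.99,3.93,0.5],"delta_rot":[0,0,0],"jaw":60}]'
python3 -m pendant '[{"xyz":[0,0,0.5],"delta_rot":[0,0,0],"jaw":60},{"xyz":[0,0,0.6],"delta_rot":[0,0,0],"jaw":60},{"xyz":[0,0,0.6],"delta_rot":[0,0,0],"jaw":60}]'
python3 - <<'E'
from h import *
f=ctrl.grab_frame('wrist');cv2.imwrite('pics/w3.png',f['color'][:,:,::-1])
f=ctrl.grab_frame('side');cv2.imwrite('pics/s3.png',f['color'][:,:,::-1])
E
```

```text
time_s: 6.5
ee_pos: [0.4503, -0.0935, 0.1605]
eef_rot: [-2.219, 2.217, -0.006]
force: [1.0, 0.6, -0.6]
finger_gap: 0.0524
time_s: 6.8
ee_pos: [0.4504, -0.093, 0.1283]
eef_rot: [2.221, -2.22, -0.001]
force: [0.3, 0.1, 0.7]
finger_gap: 0.0525
```

View pics/w3.png

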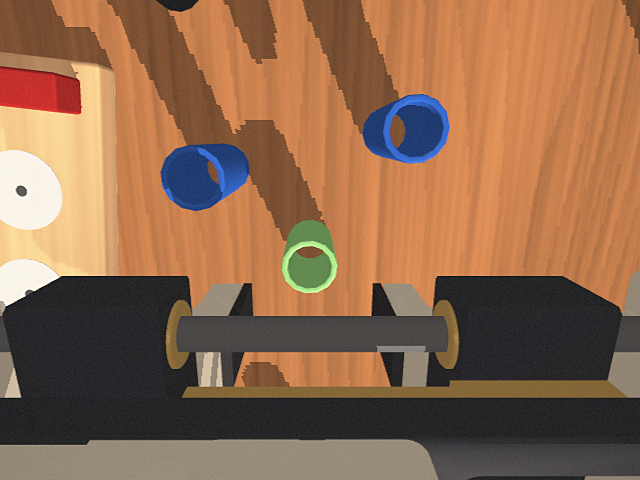

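View pics/s3.png

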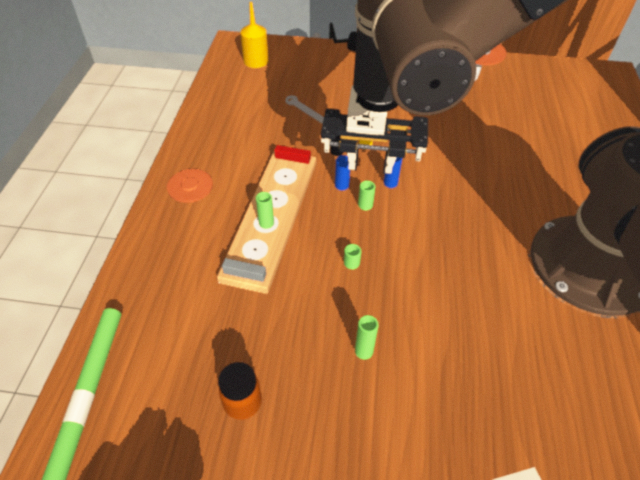

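The long tube stands on the second disc, at about (265,210) in the side view. The medium tube is centred between the fingers at (310,266) in the wrist view.

```bash
python3 -m pendant '[{"xyz":[0,0,0.6],"delta_rot":[0,0,0],"jaw":60},{"xyz":[0,0,1.2],"delta_rot":[0,0,0],"jaw":60},{"xyz":[0,0,1.6],"delta_rot":[0,0,0],"jaw":60},{"xyz":[0,0,1.72],"delta_rot":[0,0,0],"jaw":60},{"xyz":[0,0,1.72],"delta_rot":[0,0,0],"jaw":60}]'
python3 -m pendant '[{"xyz":[0,0,0],"delta_rot":[0,0,0],"jaw":0},{"xyz":[0,0,0],"delta_rot":[0,0,0],"jaw":0},{"xyz":[0,0,0],"delta_rot":[0,0,0],"jaw":0},{"xyz":[0,0,0],"delta_rot":[0,0,0],"jaw":0},{"xyz":[0,0,0],"delta_rot":[0,0,0],"jaw":0}]'
python3 -m pendant '[{"xyz":[0,0,-0.4],"delta_rot":[0,0,0],"jaw":0},{"xyz":[0,0,-1.1],"delta_rot":[0,0,0],"jaw":0},{"xyz":[0,0,-1.8],"delta_rot":[0,0,0],"jaw":0},{"xyz":[0,0,-2.4],"delta_rot":[0,0,0],"jaw":0},{"xyz":[0,0,-2.6],"delta_rot":[0,0,0],"jaw":0}]'
```

```text
time_s: 7.4
ee_pos: [0.4508, -0.0928, 0.0425]
eef_rot: [2.222, -2.22, -0.001]
force: [-0.1, -0.7, 0.2]
finger_gap: 0.053
time_s: 7.9
ee_pos: [0.4511, -0.0929, 0.0435]
eef_rot: [-2.221, 2.22, -0.002]
force: [-0.8, 0.3, 6.9]
finger_gap: 0.0321
time_s: 8.4
ee_pos: [0.4514, -0.0929, 0.1758]
eef_rot: [-2.219, 2.218, -0.005]
force: [0.2, -0.7, -1.1]
finger_gap: 0.0321
```

```bash
python3 -m pendant '[{"xyz":[-0.1,-0.6,0],"delta_rot":[0,0,0],"jaw":0},{"xyz":[-0.25,-1.4,0],"delta_rot":[0,0,0],"jaw":0},{"xyz":[-0.4,-2.2,0],"delta_rot":[0,0,0],"jaw":0},{"xyz":[-0.5,-3.0,0],"delta_rot":[0,0,0],"jaw":0},{"xyz":[-0.6,-3.77,0],"delta_rot":[0,0,0],"jaw":0}]'
python3 -m pendant '[{"xyz":[0,0,0.2],"delta_rot":[0,0,0],"jaw":0},{"xyz":[0,0,0.8],"delta_rot":[0,0,0],"jaw":0},{"xyz":[0,0,1.4],"delta_rot":[0,0,0],"jaw":0},{"xyz":[0,0,1.9],"delta_rot":[0,0,0],"jaw":0},{"xyz":[0,0,2.0],"delta_rot":[0,0,0],"jaw":0}]'
python3 -m pendant '[{"xyz":[0,0,0.14],"delta_rot":[0,0,0],"jaw":0},{"xyz":[0,0,0.14],"delta_rot":[0,0,0],"jaw":0},{"xyz":[0,0,0.14],"delta_rot":[0,0,0],"jaw":0}]'
```

```text
time_s: 8.9
ee_pos: [0.6397, -0.0628, 0.1714]
eef_rot: [2.221, -2.221, -0.002]
force: [0.4, 0.1, -1.3]
finger_gap: 0.0322
time_s: 9.4
ee_pos: [0.6357, -0.0634, 0.0684]
eef_rot: [2.217, -2.219, -0.007]
force: [-1.4, -0.8, -1.5]
finger_gap: 0.0322
time_s: 9.7
ee_pos: [0.6393, -0.0629, 0.0666]
eef_rot: [-2.221, 2.22, -0.002]
force: [0.6, -0.1, -1.1]
finger_gap: 0.032
```

Release, lift, then go to the short tube.

```bash
python3 -m pendant '[{"xyz":[0,0,0],"delta_rot":[0,0,0],"jaw":60},{"xyz":[0,0,0],"delta_rot":[0,0,0],"jaw":60},{"xyz":[0,0,0],"delta_rot":[0,0,0],"jaw":60},{"xyz":[0,0,0],"delta_rot":[0,0,0],"jaw":60}]'
python3 -m pendant '[{"xyz":[0,0,-0.4],"delta_rot":[0,0,0],"jaw":60},{"xyz":[0,0,-1.0],"delta_rot":[0,0,0],"jaw":60},{"xyz":[0,0,-1.6],"delta_rot":[0,0,0],"jaw":60},{"xyz":[0,0,-2.2],"delta_rot":[0,0,0],"jaw":60},{"xyz":[0,0,-2.4],"delta_rot":[0,0,0],"jaw":60}]'

```

```text
time_s: 10.1
ee_pos: [0.6388, -0.063, 0.0658]
eef_rot: [-2.221, 2.221, -0.0]
force: [-0.7, -0.1, 1.1]
finger_gap: 0.0516
time_s: 10.6
ee_pos: [0.6403, -0.063, 0.1894]
eef_rot: [-2.219, 2.218, -0.006]
force: [0.5, -0.8, 0.7]
finger_gap: 0.0525
```

```bash
python3 -m pendant '[{"xyz":[-0.5,0.65,0],"delta_rot":[0,0,0],"jaw":60},{"xyz":[-1.0,1.35,0],"delta_rot":[0,0,0],"jaw":60},{"xyz":[-1.5,2.05,0],"delta_rot":[0,0,0],"jaw":60},{"xyz":[-2.0,2.75,0],"delta_rot":[0,0,0],"jaw":60},{"xyz":[-2.56,3.47,0.4],"delta_rot":[0,0,0],"jaw":60}]'
python3 -m pendant '[{"xyz":[0,0,0.5],"delta_rot":[0,0,0],"jaw":60},{"xyz":[0,0,1.0],"delta_rot":[0,0,0],"jaw":60},{"xyz":[0,0,1.0],"delta_rot":[0,0,0],"jaw":60},{"xyz":[0,0,1.0],"delta_rot":[0,0,0],"jaw":60}]'
python3 - <<'E'
from h import *
f=ctrl.grab_frame('wrist');cv2.imwrite('pics/w4.png',f['color'][:,:,::-1])
f=ctrl.grab_frame('side');cv2.imwrite('pics/s4.png',f['color'][:,:,::-1])
E
```

```text
time_s: 11.1
ee_pos: [0.4652, 0.066, 0.1671]
eef_rot: [-2.218, 2.219, -0.003]
force: [0.3, 1.9, -1.5]
finger_gap: 0.0528
time_s: 11.5
ee_pos: [0.4652, 0.0648, 0.1157]
eef_rot: [2.221, -2.22, 0.0]
force: [0.8, 0.3, 1.0]
finger_gap: 0.0522
```

View pics/w4.png

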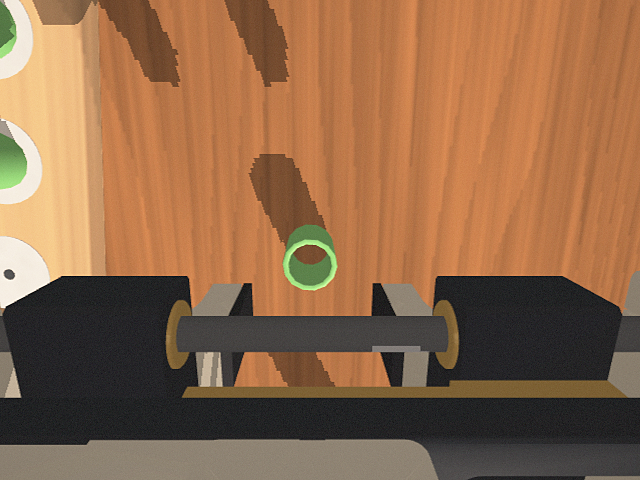

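View pics/s4.png

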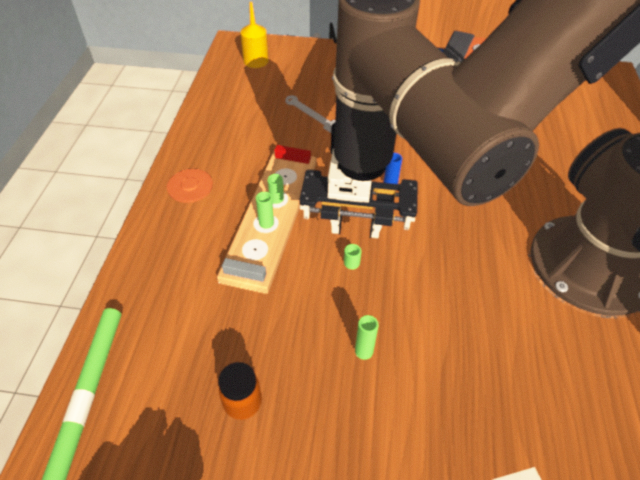

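Medium and long both stand on their discs, at (275,188) and (265,210) in the side view. The short tube is centred at (310,264) in the wrist view.

```bash
python3 -m pendant '[{"xyz":[0,0,0.6],"delta_rot":[0,0,0],"jaw":60},{"xyz":[0,0,1.2],"delta_rot":[0,0,0],"jaw":60},{"xyz":[0,0,1.6],"delta_rot":[0,0,0],"jaw":60},{"xyz":[0,0,1.72],"delta_rot":[0,0,0],"jaw":60},{"xyz":[0,0,1.72],"delta_rot":[0,0,0],"jaw":60}]'
python3 -m pendant '[{"xyz":[0,0,0],"delta_rot":[0,0,0],"jaw":0},{"xyz":[0,0,0],"delta_rot":[0,0,0],"jaw":0},{"xyz":[0,0,0],"delta_rot":[0,0,0],"jaw":0},{"xyz":[0,0,0],"delta_rot":[0,0,0],"jaw":0},{"xyz":[0,0,0],"delta_rot":[0,0,0],"jaw":0}]'
python3 -m pendant '[{"xyz":[0,0,-0.4],"delta_rot":[0,0,0],"jaw":0},{"xyz":[0,0,-1.1],"delta_rot":[0,0,0],"jaw":0},{"xyz":[0,0,-1.8],"delta_rot":[0,0,0],"jaw":0},{"xyz":[0,0,-2.5],"delta_rot":[0,0,0],"jaw":0},{"xyz":[0,0,-2.9],"delta_rot":[0,0,0],"jaw":0}]'
```

```text
time_s: 12.1
ee_pos: [0.4655, 0.0648, 0.0297]
eef_rot: [2.221, -2.221, -0.0]
force: [0.2, 0.6, 1.1]
finger_gap: 0.0528
time_s: 12.6
ee_pos: [0.4658, 0.0653, 0.0305]
eef_rot: [-2.221, 2.22, -0.001]
force: [-1.3, 0.1, 7.5]
finger_gap: 0.0316
time_s: 13.1
ee_pos: [0.4659, 0.0653, 0.1777]
eef_rot: [-2.219, 2.218, -0.002]
force: [1.7, 0.7, -0.9]
finger_gap: 0.0319
```

```bash
python3 -m pendant '[{"xyz":[0.5,-0.4,0],"delta_rot":[0,0,0],"jaw":0},{"xyz":[1.2,-1.0,0],"delta_rot":[0,0,0],"jaw":0},{"xyz":[1.9,-1.6,0],"delta_rot":[0,0,0],"jaw":0},{"xyz":[2.6,-2.2,0],"delta_rot":[0,0,0],"jaw":0},{"xyz":[3.3,-2.8,0],"delta_rot":[0,0,0],"jaw":0}]'
python3 -m pendant '[{"xyz":[0.5,-0.4,0],"delta_rot":[0,0,0],"jaw":0},{"xyz":[0.65,-0.52,0],"delta_rot":[0,0,0],"jaw":0},{"xyz":[0.65,-0.52,0.6],"delta_rot":[0,0,0],"jaw":0},{"xyz":[0.65,-0.52,1.2],"delta_rot":[0,0,0],"jaw":0},{"xyz":[0.65,-0.52,1.4],"delta_rot":[0,0,0],"jaw":0}]'
python3 -m pendant '[{"xyz":[0,0,0.4],"delta_rot":[0,0,0],"jaw":0},{"xyz":[0,0,0.8],"delta_rot":[0,0,0],"jaw":0},{"xyz":[0,0,1.0],"delta_rot":[0,0,0],"jaw":0},{"xyz":[0,0,1.04],"delta_rot":[0,0,0],"jaw":0},{"xyz":[0,0,1.04],"delta_rot":[0,0,0],"jaw":0}]'
```

```text
time_s: 13.6
ee_pos: [0.6061, -0.1015, 0.1747]
eef_rot: [-2.222, 2.221, 0.0]
force: [1.3, 1.0, 0.2]
finger_gap: 0.0318
time_s: 14.1
ee_pos: [0.6288, -0.1322, 0.1015]
eef_rot: [2.218, -2.22, -0.006]
force: [-0.2, 0.2, -1.6]
finger_gap: 0.0321
time_s: 14.6
ee_pos: [0.6315, -0.1323, 0.0533]
eef_rot: [-2.222, 2.221, -0.001]
force: [0.5, 0.2, -0.6]
finger_gap: 0.0321
```

```bash
python3 -m pendant '[{"xyz":[0,0,0],"delta_rot":[0,0,0],"jaw":60},{"xyz":[0,0,0],"delta_rot":[0,0,0],"jaw":60},{"xyz":[0,0,0],"delta_rot":[0,0,0],"jaw":60},{"xyz":[0,0,0],"delta_rot":[0,0,0],"jaw":60}]'
python3 -m pendant '[{"xyz":[0,0,-0.4],"delta_rot":[0,0,0],"jaw":60},{"xyz":[0,0,-1.0],"delta_rot":[0,0,0],"jaw":60},{"xyz":[0,0,-1.6],"delta_rot":[0,0,0],"jaw":60},{"xyz":[0,0,-2.2],"delta_rot":[0,0,0],"jaw":60},{"xyz":[0,0,-2.6],"delta_rot":[0,0,0],"jaw":60}]'

```

```text
time_s: 15.0
ee_pos: [0.6314, -0.1325, 0.0529]
eef_rot: [-2.221, 2.221, -0.001]
force: [-1.0, -0.7, -0.2]
finger_gap: 0.052
time_s: 15.5
ee_pos: [0.6319, -0.1326, 0.1853]
eef_rot: [-2.221, 2.22, -0.003]
force: [0.8, 0.0, -0.5]
finger_gap: 0.0528
```

```bash
python3 -m pendant '[{"xyz":[-0.6,0.3,0],"delta_rot":[0,0,0],"jaw":60},{"xyz":[-1.4,0.75,0],"delta_rot":[0,0,0],"jaw":60},{"xyz":[-2.2,1.2,0],"delta_rot":[0,0,0],"jaw":60},{"xyz":[-3.0,1.6,0],"delta_rot":[0,0,0],"jaw":60},{"xyz":[-3.8,2.0,0],"delta_rot":[0,0,0],"jaw":60}]'
python3 -m pendant '[{"xyz":[-0.8,0.4,0],"delta_rot":[0,0,0],"jaw":60},{"xyz":[-1.6,0.85,0],"delta_rot":[0,0,0],"jaw":60},{"xyz":[-2.4,1.3,0],"delta_rot":[0,0,0],"jaw":60},{"xyz":[-3.2,1.7,0],"delta_rot":[0,0,0],"jaw":60},{"xyz":[-3.87,2.09,0],"delta_rot":[0,0,0],"jaw":60}]'
python3 -m pendant '[{"xyz":[0,0,0.3],"delta_rot":[0,0,0],"jaw":60},{"xyz":[0,0,0.6],"delta_rot":[0,0,0],"jaw":60},{"xyz":[0,0,0.6],"delta_rot":[0,0,0],"jaw":60}]'
python3 - <<'E'
from h import *
f=ctrl.grab_frame('wrist');cv2.imwrite('pics/w5.png',f['color'][:,:,::-1])
f=ctrl.grab_frame('top');cv2.imwrite('pics/t5.png',f['color'][:,:,::-1])
E
```

```text
time_s: 16.0
ee_pos: [0.5302, 0.0587, 0.1829]
eef_rot: [-2.221, 2.221, -0.0]
force: [0.1, 1.4, -0.2]
finger_gap: 0.0529
time_s: 16.5
ee_pos: [0.4256, 0.2528, 0.1831]
eef_rot: [-2.221, 2.22, 0.0]
force: [0.3, 0.7, 0.6]
finger_gap: 0.0526
time_s: 16.8
ee_pos: [0.4255, 0.2505, 0.1511]
eef_rot: [2.22, -2.219, -0.0]
force: [0.3, -0.2, -0.1]
finger_gap: 0.0524
```

View pics/w5.png

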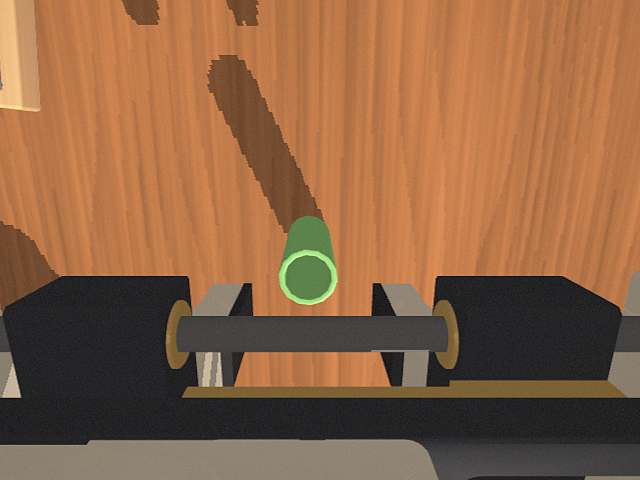

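View pics/t5.png

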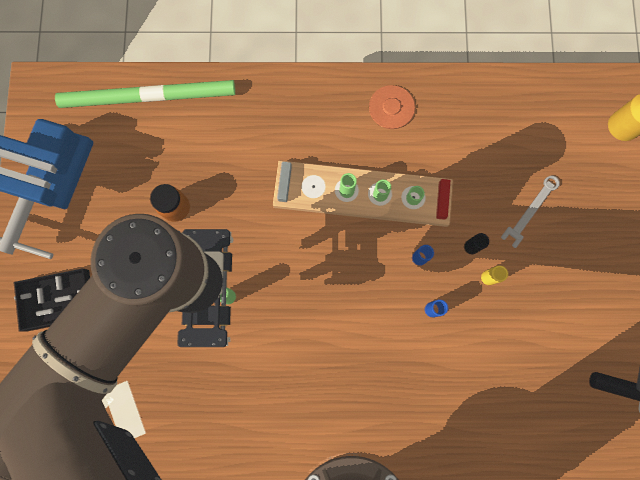

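Three tubes stand on their discs, at (347,185), (382,190) and (414,196) in the top view. The longest is centred in the jaws at (308,277) in the wrist view.

```bash
python3 -m pendant '[{"xyz":[0,0,0.6],"delta_rot":[0,0,0],"jaw":60},{"xyz":[0,0,1.2],"delta_rot":[0,0,0],"jaw":60},{"xyz":[0,0,1.6],"delta_rot":[0,0,0],"jaw":60},{"xyz":[0,0,1.76],"delta_rot":[0,0,0],"jaw":60},{"xyz":[0,0,1.76],"delta_rot":[0,0,0],"jaw":60}]'
python3 -m pendant '[{"xyz":[0,0,0],"delta_rot":[0,0,0],"jaw":0},{"xyz":[0,0,0],"delta_rot":[0,0,0],"jaw":0},{"xyz":[0,0,0],"delta_rot":[0,0,0],"jaw":0},{"xyz":[0,0,0],"delta_rot":[0,0,0],"jaw":0},{"xyz":[0,0,0],"delta_rot":[0,0,0],"jaw":0}]'
python3 -m pendant '[{"xyz":[0,0,-0.4],"delta_rot":[0,0,0],"jaw":0},{"xyz":[0,0,-1.1],"delta_rot":[0,0,0],"jaw":0},{"xyz":[0,0,-1.8],"delta_rot":[0,0,0],"jaw":0},{"xyz":[0,0,-2.2],"delta_rot":[0,0,0],"jaw":0},{"xyz":[0,0,-2.4],"delta_rot":[0,0,0],"jaw":0}]'
```

```text
time_s: 17.4
ee_pos: [0.4268, 0.2506, 0.0644]
eef_rot: [2.22, -2.221, 0.0]
force: [0.1, -0.2, 0.5]
finger_gap: 0.0526
time_s: 17.9
ee_pos: [0.4272, 0.2515, 0.0655]
eef_rot: [-2.221, 2.22, -0.0]
force: [-0.8, -0.2, 5.8]
finger_gap: 0.0321
time_s: 18.4
ee_pos: [0.4269, 0.2514, 0.1864]
eef_rot: [-2.22, 2.219, 0.001]
force: [-0.2, 0.7, -2.3]
finger_gap: 0.0316
```

```bash
python3 -m pendant '[{"xyz":[0.35,-0.45,0],"delta_rot":[0,0,0],"jaw":0},{"xyz":[0.85,-1.1,0],"delta_rot":[0,0,0],"jaw":0},{"xyz":[1.35,-1.75,0],"delta_rot":[0,0,0],"jaw":0},{"xyz":[1.85,-2.4,0],"delta_rot":[0,0,0],"jaw":0},{"xyz":[2.35,-3.05,0],"delta_rot":[0,0,0],"jaw":0}]'
python3 -m pendant '[{"xyz":[0.5,-0.65,0],"delta_rot":[0,0,0],"jaw":0},{"xyz":[0.9,-1.2,0],"delta_rot":[0,0,0],"jaw":0},{"xyz":[1.15,-1.51,0.2],"delta_rot":[0,0,0],"jaw":0},{"xyz":[1.15,-1.51,0.7],"delta_rot":[0,0,0],"jaw":0},{"xyz":[1.15,-1.51,1.2],"delta_rot":[0,0,0],"jaw":0}]'
python3 -m pendant '[{"xyz":[0,0,0.3],"delta_rot":[0,0,0],"jaw":0},{"xyz":[0,0,0.6],"delta_rot":[0,0,0],"jaw":0},{"xyz":[0,0,0.74],"delta_rot":[0,0,0],"jaw":0},{"xyz":[0,0,0.74],"delta_rot":[0,0,0],"jaw":0},{"xyz":[0,0,0.74],"delta_rot":[0,0,0],"jaw":0}]'
```

```text
time_s: 18.9
ee_pos: [0.5796, 0.1321, 0.1831]
eef_rot: [2.22, -2.22, -0.002]
force: [0.2, 1.8, -1.1]
finger_gap: 0.0318
time_s: 19.4
ee_pos: [0.6542, 0.0753, 0.1221]
eef_rot: [2.219, -2.222, -0.002]
force: [-0.6, -0.5, -2.7]
finger_gap: 0.0317
time_s: 19.9
ee_pos: [0.6549, 0.0765, 0.088]
eef_rot: [-2.222, 2.22, -0.001]
force: [0.1, -0.5, -1.8]
finger_gap: 0.0322
```

```bash
python3 -m pendant '[{"xyz":[0,0,0],"delta_rot":[0,0,0],"jaw":60},{"xyz":[0,0,0],"delta_rot":[0,0,0],"jaw":60},{"xyz":[0,0,0],"delta_rot":[0,0,0],"jaw":60},{"xyz":[0,0,0],"delta_rot":[0,0,0],"jaw":60}]'
python3 -m pendant '[{"xyz":[0,0,-0.4],"delta_rot":[0,0,0],"jaw":60},{"xyz":[0,0,-1.0],"delta_rot":[0,0,0],"jaw":60},{"xyz":[0,0,-1.6],"delta_rot":[0,0,0],"jaw":60},{"xyz":[0,0,-2.2],"delta_rot":[0,0,0],"jaw":60},{"xyz":[0,0,-2.4],"delta_rot":[0,0,0],"jaw":60}]'
python3 -m pendant '[{"xyz":[-0.5,0.6,0],"delta_rot":[0,0,0],"jaw":60},{"xyz":[-1.1,1.3,0],"delta_rot":[0,0,0],"jaw":60},{"xyz":[-1.7,2.0,0],"delta_rot":[0,0,0],"jaw":60},{"xyz":[-2.3,2.7,0],"delta_rot":[0,0,0],"jaw":60},{"xyz":[-2.9,3.4,0],"delta_rot":[0,0,0],"jaw":60}]'
python3 -m pendant '[{"xyz":[-0.4,0.6,0],"delta_rot":[0,0,0],"jaw":60},{"xyz":[-0.6,1.1,0],"delta_rot":[0,0,0],"jaw":60},{"xyz":[-0.6,1.1,0],"delta_rot":[0,0,0],"jaw":60},{"xyz":[-0.6,1.1,0],"delta_rot":[0,0,0],"jaw":60}]'
python3 - <<'E'
from h import *
np.set_printoptions(precision=4,suppress=True)
for n in('top','side'):
    f=ctrl.grab_frame(n);P=cloud(f);cv2.imwrite(f'pics/{n}9.png',f['color'][:,:,::-1])
    x0,y0=(265,150) if n=='top' else (205,130)
    cv2.imwrite(f'pics/{n}9c.png',cv2.resize(f['color'][y0:y0+150 if n=='side' else y0+85,x0:x0+200 if n=='top' else x0+130,::-1],None,fx=4,fy=4,interpolation=cv2.INTER_CUBIC))
    for m,st,c in blobs(f,(40,60,60),(75,255,255),25):
        q=P[m&(f['depth']>0)]
        if q[:,0].mean()>.75: continue
        zt=np.percentile(q[:,2],97); r=q[q[:,2]>zt-.006]
        print(n,st,'zmin/top',q[:,2].min(),zt,'rim mid',(r[:,:2].min(0)+r[:,:2].max(0))/2,'ext',np.ptp(r[:,:2],axis=0))
E
```

```text
time_s: 20.3
ee_pos: [0.6549, 0.0761, 0.0878]
eef_rot: [-2.221, 2.221, -0.0]
force: [-0.5, 0.5, -0.2]
finger_gap: 0.0518
time_s: 20.8
ee_pos: [0.6562, 0.0762, 0.2116]
eef_rot: [-2.219, 2.218, -0.005]
force: [0.5, 0.7, 0.9]
finger_gap: 0.0524
time_s: 21.3
ee_pos: [0.4831, 0.2217, 0.2073]
eef_rot: [-2.221, 2.222, 0.0]
force: [0.9, 1.1, 0.0]
finger_gap: 0.053
time_s: 21.7
ee_pos: [0.4293, 0.2513, 0.2077]
eef_rot: [-2.223, 2.219, 0.0]
force: [0.2, -0.1, -0.8]
finger_gap: 0.053
top [304 167  17  27 378] zmin/top 0.022820396489714456 0.11795122329770916 rim mid [0.6539 0.0757] ext [0.0292 0.0308]
top [340 173  16  25 324] zmin/top 0.021527087776148868 0.10004172200493193 rim mid [0.6459 0.0066] ext [0.0312 0.0295]
top [373 180  18  22 272] zmin/top 0.019409169989980546 0.08294077121951861 rim mid [ 0.6388 -0.0638] ext [0.0291 0.0303]
top [406 186  18  19 209] zmin/top 0.021517251553013317 0.06535947042851122 rim mid [ 0.631  -0.1328] ext [0.03  0.029]
side [ 243  159   50   96 1828] zmin/top 0.020414082742485906 0.11533248871712001 rim mid [0.6524 0.0779] ext [0.0313 0.0305]
```

View pics/top9c.png

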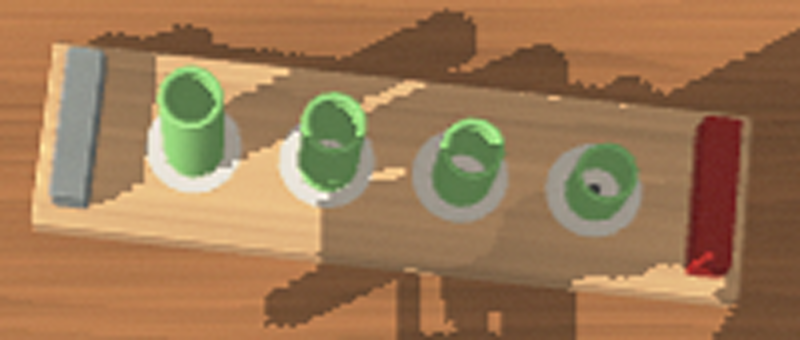

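View pics/side9c.png

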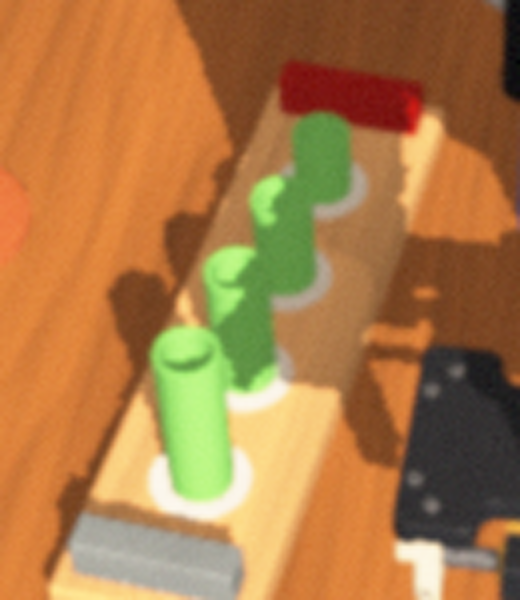

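View pics/top9.png

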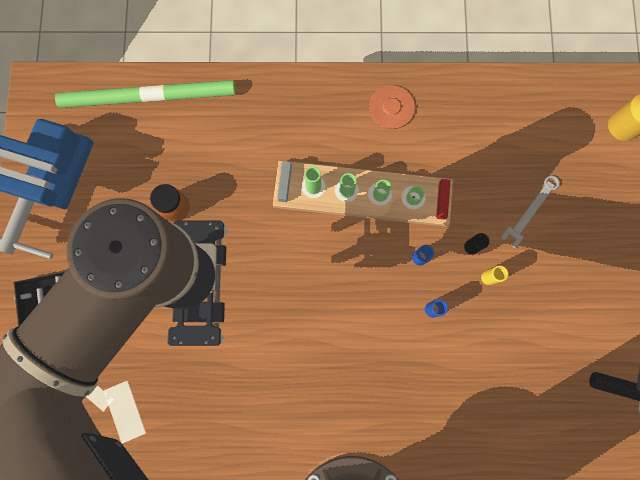

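All four tubes stand upright on their discs, at (313,180), (347,186), (382,191) and (414,196) in the top view. They rise in length from the red stop. The jar is still at (166,200), and the gripper is clear.

```bash
python3 -c "
from bench import ctrl
print(ctrl.close_job(), ctrl.get_state()['time_s'])"
```

```text
the job is handed in; nothing more can be done
the job is handed in; nothing more can be done
```

The job is handed in. All four green tubes stand on the plank in order of length, with the shortest next to the red stop and the longest at the grey end. I picked each up once with the jaws across the plank, set it down and released it, finishing in about 22 s of the 104 s allowed.

- **Centring:** in the last top-camera measurement each tube's rim was within about 2 mm of its disc centre, against the 12 mm allowed. Rim heights fit the tubes standing on the plank. The wrist camera put two of the discs about 3 mm from my figures in x, which is within calibration error.
- **Side camera:** its last measurement was only partly usable, because it saw the four overlapping tubes as one shape. I checked those by eye in the enlarged picture, and they looked upright on their discs.
- **Jar and look-alikes:** by eye, in the last top view, the amber jar and the blue, black and yellow tubes had not moved.
- **Gripper:** it was open and clear of everything at hand-in, and measured tool forces stayed below 8 N at the end of every move.

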